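Check the prescription balance, then hold its sprung lid at the mark

TASK

With the balance's lid shut, swing the blue-knobbed arrest lever fully over to the right so that the beam is freed and the right pan sinks, then swing the lever fully back to the left so that the beam is arrested level again. Only then raise the spring-loaded clear lid by its black T-handle until the black pointer bar on its left side lines up with the red mark on the quadrant, and finish while still holding it there steadily with the gripper, for it snaps shut if let go. Do not shift the red mark or disturb the things lying around the balance.

Things in the scene. Friction and masses are not known exactly. Their poses are not given: they have to be found in the camera images.
- balance: grey prescription balance, fixed to the table, case 160 (x) x 230 (y) x 55 mm high; origin at the underside's centre; own -x is its front (toward the robot at yaw 0), +y its left. A clear hood-shaped lid (156 x 212 mm, flat top 121 mm above the table when shut) is hinged along its rear edge. A white quadrant stands upright 113 mm left of its middle, up to 210 mm high at the rear
- arrest_knob (a point): centre of the blue knob of the arrest lever: upright, round, 18 mm in diameter, 36 mm high, its centre 80 mm and its top 96 mm above the table, on the end of the flat steel lever that sticks out of the case's front, 80 mm from the pivot. Grip it from above, 18 mm wide, or push it
- arrest_pivot (a point): point on the vertical pivot axis of the arrest lever, at the height of the knob's centre, 88 mm in front of the balance's origin
- arrest (a joint): angle of the arrest lever, rad: 0 = fully left, beam arrested (start); 1.0 = fully right, beam free. The lever points 0.5 rad left of straight forward at 0 and 0.5 rad right of it at 1.0 (counter-clockwise from above as it grows). Friction holds it where it is left (about 1 N at the knob), hard stops at both ends
- beam (a joint): tilt of the balance's beam under the lid, rad: 0 = level and arrested, 0.12 = right pan (brass weight) fully down. It tips by itself as the lever goes right and is lifted level as the lever goes left
- lid_hinge (a point): middle of the lid's hinge line, which runs along the balance's y axis: 75 mm behind the balance's origin, 62 mm above the table
- lid_handle (a point): centre of the black T-handle's crossbar on the lid's top near its front: round bar 16 mm thick, 40 mm long along the balance's y (grip it across its flat ends, 40 mm wide), on a 10 mm stem, 33 mm above the lid's top. Lid shut: 125 mm in front of the hinge line, 94 mm above it, 156 mm above the table; it runs on a circle of 156 mm radius about the hinge line. Axes turn with the lid
- lid_pointer (a point): front tip of the black pointer bar on the lid's left side; the bar runs straight from the hinge line, 148 mm long, level and pointing to the front when the lid is shut. The point's axes turn with the lid
- mark_tip (a point): inner tip of the red mark, a 26 mm long red slider clamped on the quadrant's rim, 152 mm from the hinge line. The mark is at a different angle each time. The point's axes turn with the mark about the hinge line, so they are parallel to the lid_pointer's axes when the lid is at the mark
- lid (a joint): opening angle of the lid, rad: 0 = shut, grows as its front rises (up and back), stop at 1.3. The hinge's spring and the weight pull it shut: about 3 N at the handle when shut, 4 to 6 N at the mark
- lid_mark (a joint): angle of the red mark about the hinge line, rad, on the same scale as the lid's angle: the lid is at the mark when joint lid equals joint lid_mark (between 0.5 and 0.9). Stiff friction slider, leave it where it is
- cell_counter: beige counter with coloured keys, loose, 90 x 184 x 55 mm, origin under its centre; leave it
- petri_0: round petri dish with pink filling, loose, 63 mm across, 15 mm high, origin under its centre; leave it
- petri_1: round petri dish with tan filling, loose, 63 mm across, 15 mm high, origin under its centre; leave it
- forceps_0: pair of steel forceps, loose, 126 mm long along its y, 9 mm high; leave it
- marker_1: red marker pen, loose, 136 mm long along its y, 13 mm thick; leave it
- gauze_roll: white gauze roll standing on end, loose, 58 mm across, 50 mm high; leave it

How it is judged (in metres and radians):
On the way, in this order (a step that is already met when the one before it is completed fails the run):
1. with the lid shut, the arrest lever is swung fully right and the beam tips, right pan down (value of joint arrest above 0.88 rad and value of joint beam above 0.09 rad and value of joint lid below 0.05 rad), for 0.2 s.
2. with the lid still shut, the lever is swung fully back left and the beam is level again (value of joint arrest below 0.12 rad and value of joint beam below 0.02 rad and value of joint lid below 0.05 rad), for 0.2 s.
At the end, for the whole second after the job is handed in: The gripper's fingers are holding the lid (more than 1 N of contact), still, with its pointer within 0.07 rad (4 degrees) of the red mark; the arrest lever is within 0.12 rad of its left stop and the beam level within 0.02 rad (angle between the x axis of lid_pointer and the x axis of mark_tip, either way round below 0.07 rad and value of joint lid above 0.4 rad and velocity of joint lid between -0.05 and 0.05 rad/s and contact force between lid and the fingers above 1 N and value of joint arrest below 0.12 rad and value of joint beam below 0.02 rad); the arm keeps its last pose, push and grip.
It fails at once if the lid is raised while the beam is free (value of joint lid above 0.1 rad and value of joint beam above 0.04 rad).
It fails at once if the red mark is shifted (distance of mark_tip from where it was at the start of the episode above 0.006 m).
It fails at once if a thing lying around the balance is disturbed (distance of any of cell_counter, petri_0, petri_1, forceps_0, marker_1, gauze_roll from where it was at the start of the episode above 0.03 m).
It also fails if it takes over 51 s, if anything falls off the work surface, if the arm or the gripper's body presses on something with over 40 N, if the wrist force passes 120 N, or if a joint passes its speed limit or range.

ROBOT

A 7-joint arm with a two-finger parallel gripper is mounted at the origin on a cart in front of the work surface, level with it; the furniture and walls round the work are solid. World frame = base frame: x ahead of the robot, y to its left, z up, the work surface at z = 0. Lengths are in m, angles in degrees, forces in N, time in s.
With the tool pointing down it reaches from about 0.425 to 0.825 m from the base axis. Payload 3.6 kg.
Tool frame: the origin (TCP) lies midway between the tips of the shut fingers; the grasp point (between the pads) lies 19 mm behind it; z points along the fingers, y is the line along which they close (so a half turn about z gives the same grasp; the last joint's range is limited). The gripper opens to 93 mm and grips with 3 to 60 N. Pads are 15 mm wide; open, the fingers measure 128 mm over their backs; the gripper's body (75 mm by 188 mm) begins 65 mm behind the grasp point.
Start: joints at [-72.393, 35.231, -0.722, 81.555, 0.464, 63.22, -2.315], TCP at [0.213, 0.614, 0.219] pointing down, gripper open.
Joint ranges: [-178.69, 178.69], [-17.37, 117.87], [-77.05, 75.6], [15.02, 138.74], [-78.02, 258.01], [0.78, 113.62], [-162.83, 162.83]. Speed limits (degrees/s): [159.86, 159.86, 180, 180, 180, 180, 180].

INTERFACE

Orientations are given as [roll, pitch, yaw] about the fixed x, y, z axes, in that order (R = Rz(yaw) Ry(pitch) Rx(roll)).
In Python, from cell import env, kin, status, vision gives the robot as it stands. Calls block until the motion is done:
- env.move_ptp(position, orientation): joint-space move of the TCP to a pose.
- env.move_l(position, vel=0.15, frame=None, threshold=None): straight line of the TCP; frame=None keeps the orientation; vel is the mean speed in m/s. With threshold (N) it stops when the force on the tool has changed by that much, and returns True; else False.
- env.movej(angles): joint-space move.
- env.release() and env.close_gripper(effort=None): open the fingers fully, or close them until they stop; effort is the grip in N (None keeps the last).
- env.hold(seconds).
- kin.ik(position, orientation): joint angles nearest the present ones, or None.
- status.get_obs(): the state.
- vision.grab_frame(name): name is "scene" or "side" or "wrist"; returns the picture (384x512x3 uint8, red, green, blue); there is no depth.
- vision.get_calibration(name): a dict with "mtx" (3x3 intrinsics, pixels), "dist" ([k1, k2, p1, p2, k3] as OpenCV has them; the pictures are not rectified), "rvec" (rotation vector, rad) and "tvec" (3), from world to camera coordinates, as OpenCV has them; the wrist camera has in their place "T_tool_cam" (4x4, takes a point from camera to tool coordinates, whose origin is the TCP and whose axes are the flange's). Camera axes: x right, y down, z forward; pixel columns grow to the right and rows downward; lengths in m; the calibration is good to about 2 mm. A picture is of the moment at which its call begins: read the wrist's pose just before it. get_calibration takes no time and is no camera call.
A pose or a line that the arm cannot do raises env.IKError and nothing moves.
- env.finish_job(): hands the job in; it is judged then, once.
Trained networks look in the newest picture that a camera, given by its name, has taken for a name from the list of things; names that differ only in an ending like _2 or _b are one class to them, and where a whole thing is asked for, a point or a joint stands for the part that bears it (a point fixed in the world has none). Each returns a list of dicts, best first, with "confidence" (0 to 1); they miss things now and then, are a little off and sometimes report something else, mostly with a low value. They report only what shows in the picture. A call takes as long as a camera call.
- vision.search_frame(camera, target): "centre" ([x, y, z] in m, in the coordinates of the camera as it stood for that picture, good to about 4 mm: the middle of the surface that is visible of it).
The state is a dict: "time_s": time; "joint_pos": joint angles; "qd": joint speeds; "effort": joint torques, N m; "eef_pos": TCP position; "tcp_rot": TCP orientation; "contact_force": force on the tool from outside, world axes, zero at the start; "moment": the same for the moment, N m; "finger_gap": opening from 0.0 (shut) to 1.0 (fully open); "finger_force": force on a finger pad.
Only numpy, scipy, OpenCV 4.12 (cv2) and the standard library are available. Lean on these libraries where they do the work, as an engineer would, in place of code of your own. Each camera call takes 0.05 s, during which the arm holds its last target. There are 200 camera calls.

## Working session

There is one attempt and no reset: what is moved stays moved. The work goes in short steps, each a Python script; the robot and the scene stay as the last script left them, time stands still between calls to the robot, and variables do not carry over. Pictures are saved under pics/ and viewed, at most 10 in all, crops included, and the job is handed in when it is done.

```bash
ls; mkdir -p pics; cat > h.py <<'E'
import numpy as np, cv2
from cell import env, kin, status, vision
from scipy.spatial.transform import Rotation as R
def cam2world(cam,p):
    c=vision.get_calibration(cam)
    M=cv2.Rodrigues(np.array(c["rvec"],float))[0]
    return M.T@(np.array(p)-np.array(c["tvec"]).ravel())
E
python3 - <<'E'
from h import *
s=status.get_obs(); print(s["time_s"],s["eef_pos"],s["tcp_rot"])
for c in("scene","side"):
    im=vision.grab_frame(c); cv2.imwrite(f"pics/{c}0.png",im[:,:,::-1])
    for t in("balance","arrest_knob","lid_handle","lid_pointer","mark_tip","lid_hinge","arrest_pivot","cell_counter","gauze_roll"):
        for d in vision.search_frame(c,t)[:2]: print(c,t,round(d["confidence"],2),cam2world(c,d["centre"]).round(4))
a=cv2.imread("pics/scene0.png");b=cv2.imread("pics/side0.png")
E
```

```text
pics
0.0 [0.21269903 0.61337524 0.21749204] [-1.79853984e+02  2.70421662e-03  1.60877645e+02]
scene balance 0.74 [ 0.5584 -0.2182  0.0924]
scene balance 0.24 [ 0.4492 -0.4767  0.0034]
scene arrest_knob 0.8 [ 0.4827 -0.1405  0.0428]
scene lid_handle 0.92 [ 0.5603 -0.2228  0.121 ]
scene lid_handle 0.3 [ 0.4813 -0.1408  0.0435]
scene lid_pointer 0.6 [ 0.5591 -0.2182  0.1183]
scene lid_hinge 0.78 [ 0.5546 -0.2158  0.096 ]
scene cell_counter 0.91 [ 0.5284 -0.4984  0.036 ]
scene gauze_roll 0.59 [0.4513 0.1611 0.0398]
side balance 0.89 [ 0.5892 -0.112   0.0944]
side arrest_knob 0.71 [ 0.4783 -0.1266  0.0446]
side arrest_knob 0.4 [ 0.5798 -0.1589  0.116 ]
side lid_handle 0.67 [ 0.579  -0.1617  0.12  ]
side lid_pointer 0.6 [ 0.5799 -0.1588  0.1153]
side lid_hinge 0.75 [ 0.5887 -0.1126  0.0943]
side arrest_pivot 0.94 [ 0.5846 -0.1158  0.0931]
side cell_counter 0.62 [ 0.5367 -0.4532  0.0356]
side gauze_roll 0.72 [0.4573 0.1921 0.0444]
```

View pics/scene0.png

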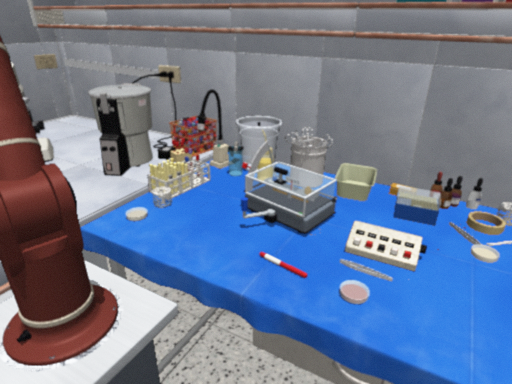

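View pics/side0.png

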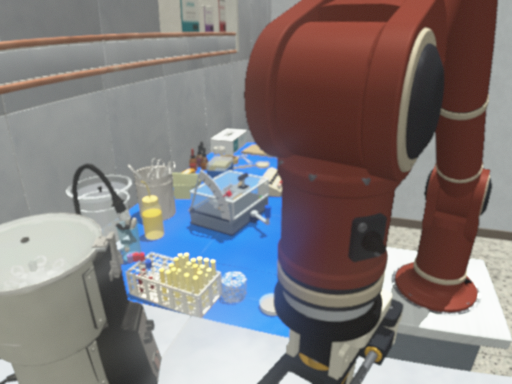

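```bash
python3 - <<'E'
from h import *
print(vision.get_calibration("wrist")["T_tool_cam"], vision.get_calibration("wrist")["mtx"])
p=status.get_obs()["eef_pos"]
env.move_l([p[0],p[1],0.36],vel=0.2)
for yaw in (180,0,90,-90):
    print(yaw,kin.ik([0.5,-0.17,0.40],[180,0,yaw]))
E
```

```text
[[-1.23038324e-03 -9.55145831e-01 -2.96133294e-01  8.30705468e-02]
 [ 9.99999144e-01 -1.30723838e-03  6.15300841e-05 -9.32784500e-05]
 [-4.45887010e-04 -2.96132964e-01  9.55146622e-01 -1.65293549e-01]
 [ 0.00000000e+00  0.00000000e+00  0.00000000e+00  1.00000000e+00]] [[323.36225856   0.         256.9245953 ]
 [  0.         323.36225856 188.9076911 ]
 [  0.           0.           1.        ]]
180 [-14.92895086  21.30894538  47.8701808   83.69615164 -15.79435543
  81.95199759 123.18506392]
0 [-21.91368192  25.34996906  62.27765351  83.86620594 -22.39355726
  84.1763977  -49.69776564]
90 [-18.50489188  23.00704592  54.72979774  83.78559796 -18.76040175
  82.83532615  36.38295912]
-90 [ -23.04504089   26.39362034   65.16557038   83.89180553  -23.89633712
   84.81745497 -138.07630067]
```

```bash
cat >> h.py <<'E'
def wpose(s=None):
    s=s or status.get_obs(); T=np.eye(4)
    T[:3,:3]=R.from_euler("xyz",s["tcp_rot"],degrees=True).as_matrix(); T[:3,3]=s["eef_pos"]
    return T@np.array(vision.get_calibration("wrist")["T_tool_cam"])
def wgrab(name):
    T=wpose(); im=vision.grab_frame("wrist"); cv2.imwrite(f"pics/{name}.png",im[:,:,::-1]); np.save(f"pics/{name}.npy",T); return T,im
def proj(P,T):
    c=vision.get_calibration("wrist"); Ti=np.linalg.inv(T)
    return cv2.projectPoints(np.array(P,float).reshape(-1,1,3),cv2.Rodrigues(Ti[:3,:3])[0],Ti[:3,3],np.array(c["mtx"]),np.array(c["dist"]))[0].reshape(-1,2)
E
python3 - <<'E'
from h import *
env.move_ptp([0.5,-0.17,0.40],[180,0,180])
s=status.get_obs(); print(s["time_s"],s["joint_pos"])
T,im=wgrab("w1")
cv2.imwrite("pics/w1b.png",cv2.resize(im[:,:,::-1],(768,576),interpolation=cv2.INTER_CUBIC))
for t in("balance","arrest_knob","lid_handle","lid_pointer","mark_tip","lid_mark","marker_1"):
    for d in vision.search_frame("wrist",t)[:2]:
        P=(T@np.r_[d["centre"],1])[:3]; print(t,round(d["confidence"],2),P.round(4),proj(P,T).round(0))
E
```

```text
4.7917 [-14.97528567  21.32939962  47.80463276  83.6861628  -15.80426661
  81.95246726 123.17842046]
balance 0.94 [ 0.5958 -0.187   0.1208] [[245. 215.]]
arrest_knob 0.83 [ 0.4987 -0.1547  0.0425] [[266. 141.]]
lid_handle 0.68 [ 0.5996 -0.1988  0.1191] [[237. 217.]]
lid_pointer 0.72 [ 0.6006 -0.1906  0.1217] [[242. 218.]]
mark_tip 0.48 [ 0.5699 -0.072   0.1481] [[327. 205.]]
lid_mark 0.61 [ 0.5706 -0.0735  0.1429] [[326. 204.]]
marker_1 0.58 [ 0.3689 -0.2967  0.0107] [[177.  57.]]
marker_1 0.5 [ 0.5506 -0.4823  0.0427] [[ 70. 173.]]
```

View pics/w1b.png

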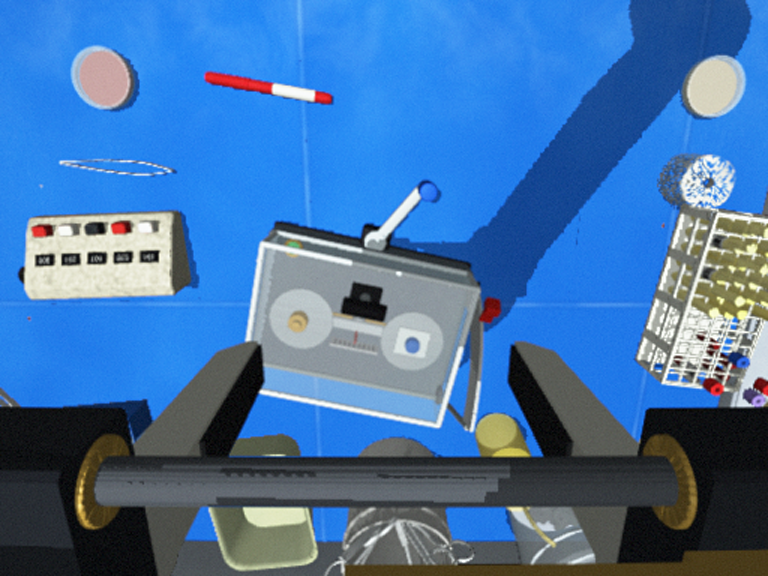

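```bash
python3 - <<'E'
import cv2
im=cv2.imread("pics/w1.png")[110:290,155:345]
cv2.imwrite("pics/w1c.png",cv2.resize(im,None,fx=3.3,fy=3.3,interpolation=cv2.INTER_CUBIC)[:600])
E
```

```text
(no output)
```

View pics/w1c.png

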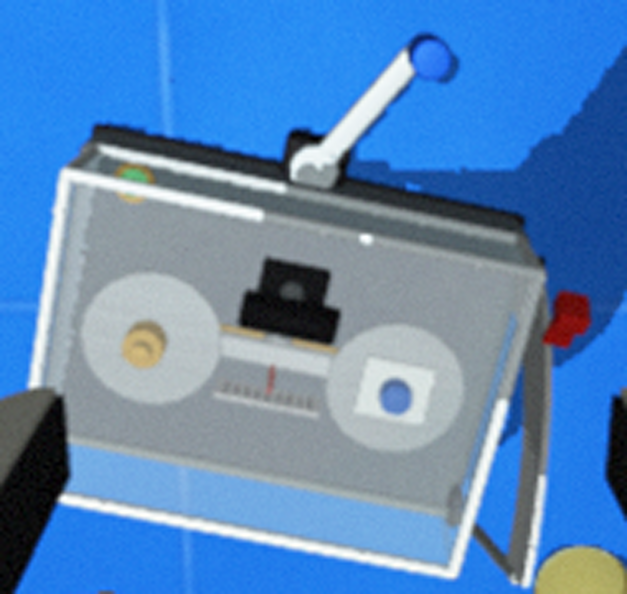

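```bash
cat > fit.py <<'E'
from h import *
from scipy.optimize import least_squares
T=np.load("pics/w1.npy")
px=lambda l:np.array(l,float)/3.3+[155,110]
def W(p,v): 
    v=np.array(v,float); c,s=np.cos(p[2]),np.sin(p[2]); return np.c_[p[0]+c*v[:,0]-s*v[:,1],p[1]+s*v[:,0]+c*v[:,1],v[:,2]]
k=[-.088-.08*np.cos(.5),.08*np.sin(.5),.096]
B=[k,[-.05,0,.156],[-.078,-.106,.121],[-.078,.106,.121],[.078,.106,.121]]
U=px([(434,57),(291,315),(65,170),(542,270),(455,577)])
f=lambda p:(proj(W(p,B),T)-U).ravel()
r=least_squares(f,[.6,-.19,-.2]);p=r.x
print(p,np.degrees(p[2]),r.fun.round(1).reshape(-1,2).tolist())
M=px([(548,341),(588,300)])
for a in np.arange(.4,1.0,.1):
    m=[[.075-q*np.cos(a),.113,.062+q*np.sin(a)] for q in(.152,.178)]
    print(round(a,2),(proj(W(p,m),T)-M).round(1).tolist())
np.save("p.npy",p)
E
python3 fit.py
```

```text
[ 0.61497259 -0.19828764 -0.21859899] -12.524799768109274 [[-0.1, -0.9], [-0.1, -1.0], [-0.4, 0.7], [0.6, 1.6], [-0.0, -0.2]]
0.4 [[1.0, -10.6], [-5.1, -11.5]]
0.5 [[1.6, -3.1], [-4.2, -2.7]]
0.6 [[1.8, 5.4], [-3.7, 7.5]]
0.7 [[1.7, 14.9], [-3.7, 18.9]]
0.8 [[1.1, 25.2], [-4.2, 31.5]]
0.9 [[0.2, 36.2], [-5.2, 45.1]]
```

```bash
cat >> h.py <<'E'
p=np.load("p.npy"); YAW=180+np.degrees(p[2])
def bw(x,y,z): c,s=np.cos(p[2]),np.sin(p[2]); return np.array([p[0]+c*x-s*y,p[1]+s*x+c*y,z])
def knob(a,z): t=.5-a; return bw(-.088-.08*np.cos(t),.08*np.sin(t),z)
def st(m=""):
    s=status.get_obs(); print(m,round(s["time_s"],2),s["eef_pos"].round(4) if hasattr(s["eef_pos"],"round") else s["eef_pos"],np.round(s["contact_force"],1),round(s["finger_gap"],3),np.round(s["finger_force"],1))
E
python3 - <<'E'
from h import *
env.move_ptp(knob(0,.16),[180,0,YAW]); st()
print(env.move_l(knob(0,.070),vel=.1,threshold=6)); st("down")
env.close_gripper(6); st("grip")
for a in (.2,.4,.6,.8,1.0): env.move_l(knob(a,.070),vel=.08); st(a)
env.hold(.3)
T,im=wgrab("w2")
cv2.imwrite("pics/w2b.png",im[:,:,::-1])
E
```

```text
6.16 [ 0.4703 -0.1274  0.161 ] [ 0.1 -0.5  1.4] 1.001 0.0
False
down 7.21 [ 0.4693 -0.1268  0.0705] [ 0.6  0.9 -0.1] 0.993 0.0
grip 8.36 [ 0.4686 -0.1276  0.07  ] [-0.3 -2.8 -0.8] 0.192 6.0
0.2 8.71 [ 0.4582 -0.1395  0.0699] [-2.8  0.7  2.6] 0.193 6.0
0.4 9.06 [ 0.4516 -0.1544  0.0698] [-4.4  1.   2.5] 0.193 6.0
0.6 9.41 [ 0.4493 -0.1704  0.0699] [-3.  -0.4 -0.3] 0.191 6.0
0.8 9.76 [ 0.4499 -0.1867  0.07  ] [-2.2 -1.2 -0.3] 0.192 6.0
1.0 10.11 [ 0.4532 -0.2027  0.0701] [ 0.1 -0.7 -0.9] 0.19 6.0
```

View pics/w2b.png

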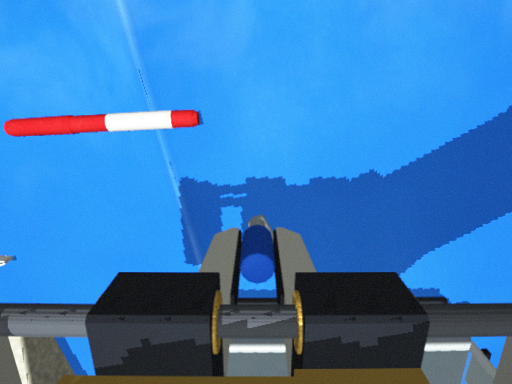

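```bash
python3 - <<'E'
from h import *
print(env.move_l(knob(1.04,.070),vel=.04,threshold=8)); env.hold(.4); st("R")
for a in (.8,.6,.4,.2,0.0): env.move_l(knob(a,.070),vel=.08); st(a)
print(env.move_l(knob(-.04,.070),vel=.04,threshold=8)); env.hold(.4); st("L")
env.release(); env.move_l(knob(0,.20),vel=.2); st("up")
env.move_ptp([0.5,-0.17,0.40],[180,0,180])
T,im=wgrab("w3"); st()
x=im[110:290,155:345]
cv2.imwrite("pics/w3c.png",cv2.resize(x,None,fx=3.3,fy=3.3,interpolation=cv2.INTER_CUBIC)[:600,:,::-1])
E
```

```text
False
R 11.11 [ 0.4532 -0.2029  0.07  ] [0.5 6.  3.5] 0.188 6.0
0.8 11.5 [ 0.4486 -0.1856  0.07  ] [-0.8 -0.1  2.2] 0.189 6.0
0.6 11.85 [ 0.4487 -0.1687  0.0699] [-2.8  1.   2.4] 0.192 6.0
0.4 12.2 [ 0.4535 -0.1531  0.0699] [-1.9  0.7 -0.4] 0.19 6.0
0.2 12.55 [ 0.4604 -0.1389  0.0699] [ 0.3  0.4 -1.2] 0.193 6.0
0.0 12.9 [ 0.4685 -0.1276  0.07  ] [-2.3 -2.7 -1.7] 0.189 6.0
False
L 13.55 [ 0.4686 -0.1274  0.0699] [-6.7 -6.9  1.4] 0.188 6.0
up 15.61 [ 0.4682 -0.1259  0.1992] [ 0.4 -0.1 -0.7] 0.999 0.0
 16.5 [ 0.4994 -0.1687  0.3974] [-0.4  0.3 -1.1] 1.002 0.0
```

View pics/w3c.png

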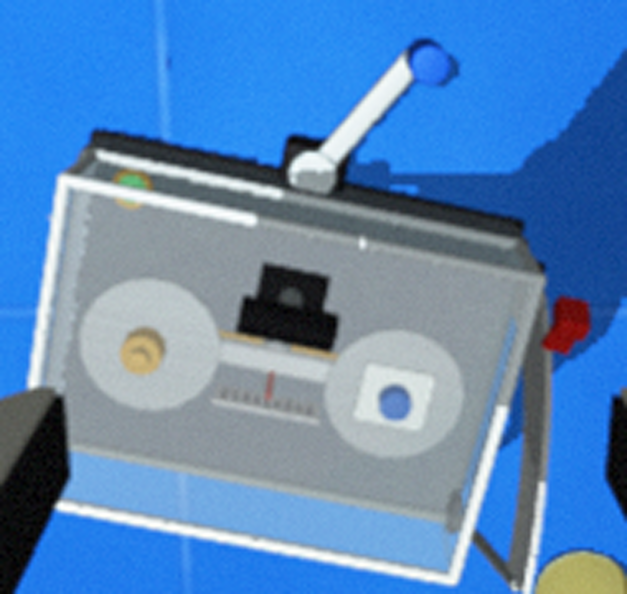

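```bash
cat >> h.py <<'E'
def hand(a): t=np.arctan2(94,125)+a; return bw(.075-.1564*np.cos(t),0,.062+.1564*np.sin(t)-.019)
E
python3 - <<'E'
from h import *
up=hand(0)+[0,0,.08]
env.move_ptp(up,[180,0,YAW])
print(env.move_l(hand(0),vel=.1,threshold=6)); st("down")
env.close_gripper(30); st("grip")
for a in np.arange(1,6)*.1: env.move_l(hand(a),vel=.08); st(a)
env.hold(.3)
T,im=wgrab("w4"); st()
for m,l in((.53,"mark"),):
    print(proj([bw(.075-q*np.cos(m),.113,.062+q*np.sin(m)) for q in(.12,.148,.152,.178)],T).round())
cv2.imwrite("pics/w4b.png",cv2.resize(im[:,:,::-1],(768,576),interpolation=cv2.INTER_CUBIC))
E
```

```text
False
down 18.25 [ 0.5666 -0.1878  0.1377] [ 0.1  0.4 -0.3] 0.998 0.0
grip 19.13 [ 0.566  -0.1883  0.137 ] [ 0.4 -1.5 -0.9] 0.427 30.0
0.1 19.48 [ 0.5748 -0.1902  0.1481] [-1.5 -3.4 -5.8] 0.425 30.0
0.2 19.82 [ 0.586  -0.1926  0.1595] [-1.6 -3.7 -5.5] 0.427 30.0
0.30000000000000004 20.16 [ 0.5978 -0.1952  0.1694] [-3.6 -4.9 -5. ] 0.429 30.0
0.4 20.5 [ 0.6101 -0.1979  0.1778] [-4.5 -3.5 -4.6] 0.427 30.0
0.5 20.84 [ 0.6232 -0.2008  0.1849] [-3.8 -2.5 -3.5] 0.429 30.0
 21.19 [ 0.6232 -0.2007  0.1849] [-4.5 -3.9 -5.4] 0.429 30.0
[[415. 156.]
 [430. 124.]
 [433. 119.]
 [450.  82.]]
```

View pics/w4b.png

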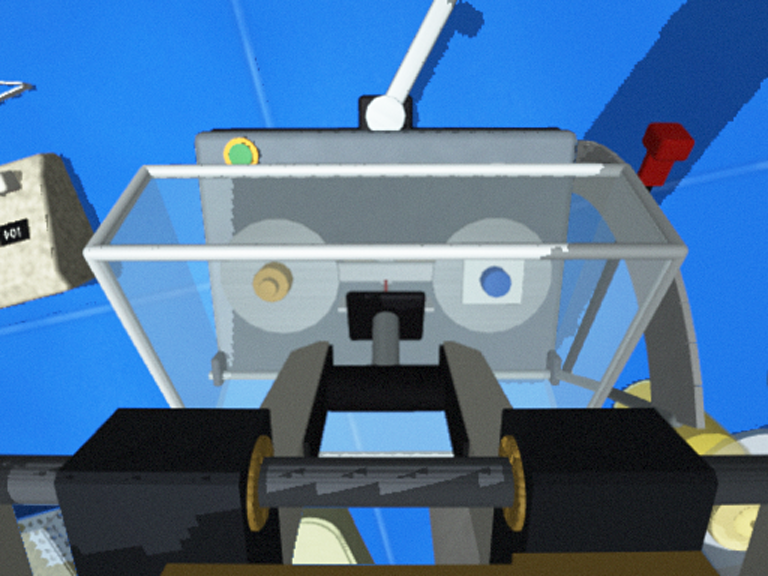

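```bash
python3 - <<'E'
from h import *
im=cv2.imread("pics/w4.png");T=np.load("pics/w4.npy")
for a in(.44,.47,.5,.53,.56,.59,.62): print(a,proj([bw(.075-q*np.cos(a),.113,.062+q*np.sin(a)) for q in(.148,.152,.178)],T).round(1).tolist())
c=im[70:150,390:490]
cv2.imwrite("pics/w4c.png",cv2.resize(c,None,fx=7,fy=7,interpolation=cv2.INTER_CUBIC))
E
```

```text
0.44 [[422.7, 113.2], [424.7, 107.9], [438.8, 70.2]]
0.47 [[425.2, 116.6], [427.3, 111.3], [442.4, 73.9]]
0.5 [[427.7, 120.2], [429.9, 115.1], [446.1, 77.9]]
0.53 [[430.1, 124.1], [432.5, 119.1], [449.7, 82.3]]
0.56 [[432.6, 128.4], [435.1, 123.4], [453.4, 87.2]]
0.59 [[435.0, 132.8], [437.7, 128.0], [457.2, 92.5]]
0.62 [[437.5, 137.6], [440.3, 132.9], [460.9, 98.2]]
```

View pics/w4c.png

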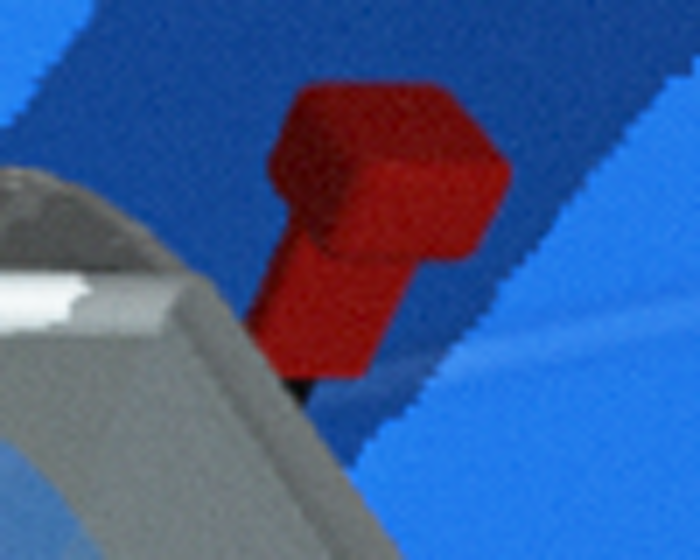

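```bash
python3 - <<'E'
from h import *
env.move_l(hand(.54),vel=.05); env.hold(.4); st()
T,im=wgrab("w5")
a=cv2.resize(im[90:270,355:490],(450,600),interpolation=cv2.INTER_CUBIC)
im2=vision.grab_frame("side")
c=vision.get_calibration("side")
q=lambda P:cv2.projectPoints(np.array(P).reshape(-1,1,3),np.array(c["rvec"],float),np.array(c["tvec"],float),np.array(c["mtx"]),np.array(c["dist"]))[0].reshape(-1,2)
P=q([bw(.075-r*np.cos(m),.113,.062+r*np.sin(m)) for m in(.5,.54,.6) for r in(0,.148,.152,.178)]).round(1); print(P.tolist())
u,v=P[5].astype(int); x0,y0=u-35,v-45
b=cv2.resize(im2[y0:y0+90,x0:x0+52],(346,600),interpolation=cv2.INTER_CUBIC); print(x0,y0)
cv2.imwrite("pics/w5b.png",np.hstack([a,b])[:,:,::-1])
E
```

```text
21.87 [ 0.6282 -0.2018  0.1873] [-4.5 -3.5 -3.7] 0.43 30.0
[[190.6, 209.5], [223.9, 197.0], [224.8, 196.6], [231.3, 194.2], [190.6, 209.5], [222.9, 195.2], [223.9, 194.7], [230.2, 191.9], [190.6, 209.5], [221.5, 192.4], [222.4, 191.9], [228.4, 188.6]]
187 150
```

View pics/w5b.png

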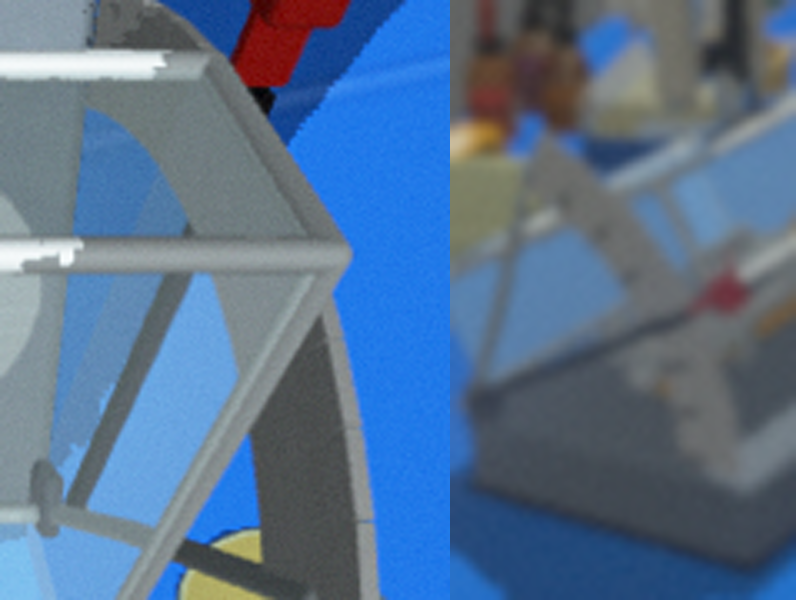

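The side view shows the pointer bar running from the hinge at (478,400) through (700,305), straight into the red mark at (722,292). They line up to within about 0.02 rad, so I'm handing it in.

```bash
python3 - <<'E'
from h import *
st(); print(env.finish_job())
E
```

```text
21.97 [ 0.6282 -0.2018  0.1873] [-4.6 -3.4 -4.7] 0.425 30.0
the job is handed in; nothing more can be done
None
```

The job is handed in after about 22 s on the robot's clock, with no verdict returned: I swung the lever fully right and back left with the lid shut, though I did not confirm the beam's tilt by camera, and the gripper is holding the lid about 0.02 rad from the red mark by eye.

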